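# Knock the stuck bearing race out of its seat

### The job

A thin-walled bearing race is stuck in one of the seats of the turntable on the knock-out stand. Push the turntable round by its upright pins until the seat with that race clicks into place over the knock-out rod, then press the rubber-topped lever all the way down so that the rod pushes the race up, and let the lever come back up, so that the race is left standing proud in its seat. Leave the thick-walled bush down in its own seat and do not disturb the other things on the bench.

Things in the scene. Friction and masses are not known exactly. Their poses are not given: they have to be found in the camera images.
- stand: grey knock-out stand bolted to the bench: bed plate 150 x 250 x 12 mm with a round turntable on a column. Origin on the turntable's axis at bench level; x, y level, z up. The lever sticks out along the stand's +y; the upright knock-out rod is under the table at x 0, y 52 mm. Angles below are counter-clockwise from the stand's +x.
- table_centre (a point): centre of the top face of the aluminium turntable, 190 mm in diameter (200 over the rim's lugs), 114 mm above the bench, underside 85 mm; its axes are the stand's. A hub nut stands 14 mm above it. Four round seats, 62 mm wide, 23 mm deep, lie 52 mm from the axis at 0, 90, 180, 270 degrees when at a click.
- turntable (a joint): angle of the turntable, rad, counter-clockwise from above, 0 at the start; clicks at multiples of 1.571; turns either way. At 0 an empty seat is over the rod, the race and the bush sit at the stand's +x and -x, either way round. The seat at -x comes over the rod (at +y) at -1.571, the one at +x at +1.571.
- push_pin (a point): top centre of one of four upright steel push pins on the turntable, 14 mm thick, 46 mm tall, tops 160 mm above the bench, each on a collar 26 mm wide, 4 mm high. They stand between the seats, 80 mm from the axis, and turn with the table: with joint turntable at 0 they are at 45, 135, 225 and 315 degrees; this one is at 135.
- detent (a point): the detent: a sprung roller on a bracket fixed at 225 degrees, 95 to 151 mm from the axis, up to 112 mm high; it clicks between pairs of lugs on the rim. Leaving a click takes about 8 N at a push pin, 1 N in between; within about 0.06 rad of a click the table snaps home by itself, exactly, if nothing blocks it.
- rod_axis (a point): point on the knock-out rod's axis level with the seats' floor, 91 mm above the bench, 52 mm from the turntable's axis towards the lever. The rod's cross-shaped head rests 9 mm below it and rises 23 mm on a full press.
- lever_pad (a point): top centre of the round black rubber pad (36 mm wide, 10 mm thick) at the lever's outer end, to be pressed down; 120 mm beyond the pivot, which is at stand y 112 mm, 50 mm high. Pad top about 84 mm above the bench at rest, 38 mm fully pressed, nearly straight down. It takes 4 N at first, 10 to 16 N while pushing the race.
- press_lever (a joint): angle of the lever, rad: 0 at rest (outer end up), 0.385 fully pressed, at a stop. A spring brings it back up when let go. The rod rises 6 mm per 0.1 rad and meets a seated race at 0.15.
- race: thin-walled steel bearing race, a ring 61 mm outside, 55 mm inside, 22 mm high; the one to knock out. Origin at the centre of its underside, z up. Seated, its top is 1 mm below the table's face. Spring balls in the seat grip it with about 10 N: it turns with the table and stays up where the rod pushed it; a full press lifts it 14 mm, 13 mm proud.
- bush: thick-walled steel bush, a ring 61 mm outside, 38 mm inside, 22 mm high, seated like the race in the seat opposite; it is to stay down there. Origin at the centre of its underside.
- brass_brush: loose brass wire brush with a wooden handle, 133 mm long, 35 mm high, behind the stand, a bystander
- feeler_gauge: loose feeler gauge, 109 x 49 x 10 mm, at the bench's front edge right of the screwdriver, a bystander

How it is judged:
On the way, in this order (a step that is already met when the one before it is completed fails the run):
1. the seat with the race has clicked into place over the knock-out rod (race within 4 mm of the rod's axis, table at rest), the lever still up (horizontal distance between race and rod_axis below 0.004 m and value of joint press_lever below 0.08 rad and velocity of joint turntable between -0.1 and 0.1 rad/s), for 0.2 s.
2. the lever is pressed down and the rod has pushed the race up by 11 mm or more (value of joint press_lever above 0.3 rad and z of race in the frame of stand above 0.102 m), for 0.1 s.
At the end, for the whole second after the job is handed in: The race stands in its seat over the knock-out rod (centre within 5 mm of the rod's axis), its underside 11 to 21 mm above the seat's floor, upright within 0.12 rad, at rest; the lever is back up (below 0.06 rad); the bush is still down in its seat (within 3 mm) (z of race in the frame of stand between 0.102 and 0.112 m and horizontal distance between race and rod_axis below 0.005 m and angle between race's own z axis and vertical below 0.12 rad and linear speed of race below 0.02 m/s and value of joint press_lever below 0.06 rad and z of bush in the frame of stand below 0.094 m); the robot touches nothing.
It fails at once if the bush is pushed up in its seat by more than 5 mm (z of bush in the frame of stand above 0.096 m).
It fails at once if the brush or the feeler gauge is shoved by more than 25 mm (distance of any of brass_brush, feeler_gauge from where it was at the start of the episode above 0.025 m).
It also fails if it takes over 54 s, if anything falls off the work surface, if the arm or the gripper's body presses on something with over 40 N, if the wrist force passes 120 N, or if a joint passes its speed limit or range.

### The arm

A 6-joint arm with a two-finger parallel gripper is mounted at the origin on a cart in front of the work surface, level with it; the furniture and walls round the work are solid. World frame = base frame: x ahead of the robot, y to its left, z up, the work surface at z = 0. Lengths are in m, angles in rad, forces in N, time in s.
With the tool pointing down it reaches from about 0.3 to 0.775 m from the base axis. Payload 14.6 kg.
Tool frame: the origin (TCP) lies at the very end of the fingers, on their centre line; the grasp point (between the pads) lies 19 mm behind it; y points along the fingers, z is the direction in which the jaws open and shut, and the axes are right-handed (so a half turn about y gives the same grasp; the last joint's range is limited). The gripper opens to 94 mm and grips with 3 to 60 N. Pads are 16 mm wide; open, the fingers measure 119 mm over their backs; the gripper's body (75 mm by 177 mm) begins 78 mm behind the grasp point.
Start: joints at [1.137, 0.3, 1.521, -0, 1.321, -0.067], TCP at [0.197, 0.513, 0.205] pointing down, gripper open.
Joint ranges: [-3.03, 3.03], [-0.79, 2.21], [0.23, 2.52], [-1.04, 4.18], [0, 3.07], [-2.55, 2.55]. Speed limits (rad/s): [2.22, 2.22, 2.57, 3.14, 3.14, 3.14].

### API

Orientations are given as [roll, pitch, yaw] about the fixed x, y, z axes, in that order (R = Rz(yaw) Ry(pitch) Rx(roll)).
In Python, from station import get_obs, camera, hand_in, masks_of gives the robot as it stands.
- The arm moves only by the shell command python3 -m jog 'ROWS' [FORCE]. ROWS is text: rows parted by semicolons, each of 7 numbers parted by spaces: the shift along the world's x, y, z in mm, then the turn, a rotation vector about the world's x, y, z in degrees, then the closure, from 0 (fully open) to 1 (shut). A call has 1 to 10 rows; each row is the pose to reach, as a shift and turn from the pose measured when the call began; what a row does not reach only later rows make up. A row lasts 1/12 s, in which the tool goes at most 41.7 mm and 7.16 degrees, less where a joint would pass 70% of its speed; a pose out of reach is approached as far as the arm can. A call with a gripper value outside its range is refused whole. The fingers move at their own pace and stop on an object; FORCE is the grip in N (left out, the last holds). Time passes only in rows, so rows that repeat a pose let the fingers close. It gives the time, the measured TCP pose, the force and the opening at its end, in the units of the state.
- get_obs(): the state, without advancing time (a new reading comes with each control period).
- camera(name): name is "side" or "top"; returns a dict with "img" (400x640x3 uint8, red, green, blue), "range_z" (400x640 float32, m along the optical axis (not along the pixel's ray), 0 where there is no reading), "fx", "fy", "cx", "cy" (pixels), "k1" (the pictures are not rectified: a ray, as slopes to the right and down, at radius r is drawn at 1 + k1 r^2 times it, then the intrinsics apply), "rvec" (rotation vector, rad) and "tvec" (3), from world to camera coordinates, as OpenCV has them. Camera axes: x right, y down, z forward; pixel columns grow to the right and rows downward; lengths in m; the calibration is good to about 2 mm. A picture is of the moment at which its call begins.
- hand_in(): hands the job in, once; it reports no verdict.
Trained networks look in the newest picture that a camera, given by its name, has taken for a name from the list of things; names that differ only in an ending like _2 or _b are one class to them, and where a whole thing is asked for, a point or a joint stands for the part that bears it (a point fixed in the world has none). Each returns a list of dicts, best first, with "conf" (0 to 1); they miss things now and then, are a little off and sometimes report something else, mostly with a low value. They report only what shows in the picture. A call takes as long as a camera call.
- masks_of(thing, camera): "mask" (400x640 bool, what is visible of it) and "extent" ([left, top, right, bottom] in pixels, round what is visible of it).
The state is a dict: "time_s": time; "qpos": joint angles; "joint_vel": joint speeds; "tau": joint torques, N m; "ee_pos": TCP position; "eef_rot": TCP orientation; "force": force on the tool from outside, world axes, zero at the start; "moment": the same for the moment, N m; "grip_width": finger opening in m.
Only numpy, scipy, OpenCV 4.12 (cv2) and the standard library are available. Lean on these libraries where they do the work, as an engineer would, in place of code of your own. Each camera call takes 0.05 s, during which the arm holds its last target.

## Working session

There is one attempt and no reset: what is moved stays moved. The work goes in short steps, Python scripts to look and compute and a shell command to move; the robot and the scene stay as the last step left them, time stands still between calls to the robot, and variables do not carry over. Pictures are saved under pics/ and viewed, and the job is handed in when it is done.

```bash
mkdir -p pics; ls; python3 - <<'E'
from station import get_obs,camera,masks_of
import cv2,numpy as np
o=get_obs();print({k:np.round(v,3) for k,v in o.items()})
for c in("top","side"):
    d=camera(c);cv2.imwrite(f"pics/{c}0.png",d["img"][:,:,::-1])
    print(c,[d[k] for k in("fx","fy","cx","cy","k1","rvec","tvec")])
    for t in("stand","turntable","push_pin","lever_pad","race","bush","brass_brush","feeler_gauge"):
        for m in masks_of(t,c)[:4]:print(t,round(m["conf"],2),m["extent"],m["mask"].sum())
E
```

```text
pics
{'time_s': np.float64(0.0), 'qpos': array([ 1.137,  0.3  ,  1.522,  0.   ,  1.321, -0.067]), 'joint_vel': array([ 0.001,  0.001, -0.   , -0.002,  0.   ,  0.001]), 'tau': array([-3.0000e-03, -5.3179e+01, -3.5274e+01,  7.1000e-02,  2.4000e-02,
       -0.0000e+00]), 'ee_pos': array([0.197, 0.513, 0.205]), 'eef_rot': array([-1.572,  0.   , -0.367]), 'force': array([-0.16 , -0.367,  0.59 ]), 'moment': array([-0.02 , -0.037, -0.007]), 'grip_width': np.float64(0.094)}
top [470.6728591054025, 470.6728591054025, 319.64933699705125, 194.03858270533073, 0.02487363837334964, array([ 2.11622109, -2.09812427,  0.23584044]), array([0.04518401, 0.55927631, 1.15265141])]
stand 0.86 [248.0, 161.6, 393.5, 260.3] 6254
turntable 0.64 [296.4, 162.9, 378.7, 241.3] 3072
turntable 0.36 [250.0, 164.7, 395.9, 258.1] 6320
push_pin 0.9 [300.7, 163.2, 378.6, 242.9] 3143
push_pin 0.23 [248.2, 220.7, 305.9, 249.3] 456
lever_pad 0.81 [243.9, 220.5, 303.6, 248.4] 492
lever_pad 0.38 [315.5, 174.7, 339.0, 193.0] 235
race 0.43 [339.2, 206.0, 359.0, 226.4] 74
bush 0.68 [315.0, 173.0, 340.6, 194.5] 321
brass_brush 0.76 [353.6, 140.3, 401.2, 167.2] 395
brass_brush 0.45 [315.5, 173.0, 336.7, 196.1] 348
feeler_gauge 0.66 [376.1, 267.5, 413.7, 282.9] 329
side [406.30991185740845, 406.30991185740845, 316.5854159001896, 202.52429119075265, 0.012536562355711087, array([ 0.25226242, -2.78103024,  1.29401499]), array([0.52182332, 0.12734597, 0.95821923])]
stand 0.83 [273.1, 158.6, 360.9, 282.2] 6993
turntable 0.73 [272.3, 157.5, 358.3, 232.7] 3546
push_pin 0.94 [275.7, 160.4, 352.8, 228.7] 3593
lever_pad 0.86 [322.6, 232.5, 354.9, 284.6] 522
race 0.52 [320.3, 183.6, 344.3, 196.3] 162
bush 0.69 [280.4, 195.3, 304.0, 203.4] 205
brass_brush 0.86 [257.4, 170.8, 272.7, 206.7] 332
brass_brush 0.57 [273.7, 159.2, 359.7, 283.6] 6809
feeler_gauge 0.64 [376.3, 183.5, 392.2, 208.1] 162
```

```bash
python3 - <<'E'
import cv2
for c,(x0,y0) in(("top",(230,120)),("side",(240,130))):
    i=cv2.imread(f"pics/{c}0.png")
    cv2.imwrite(f"pics/{c}0z.png",cv2.resize(i[y0:y0+180,x0:x0+200],None,fx=3.3,fy=3.3,interpolation=cv2.INTER_CUBIC))
E
```

```text
(no output)
```

View pics/top0.png

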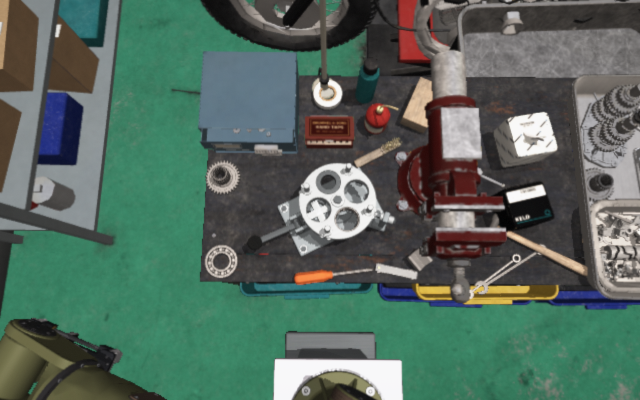

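View pics/side0.png

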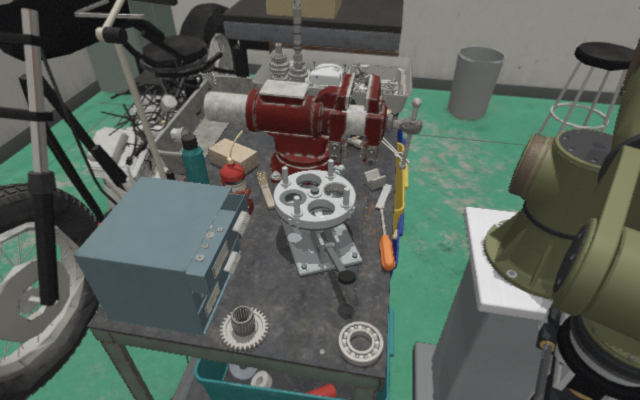

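```bash
ls pics
```

```text
side0.png
side0z.png
top0.png
top0z.png
```

View pics/top0z.png

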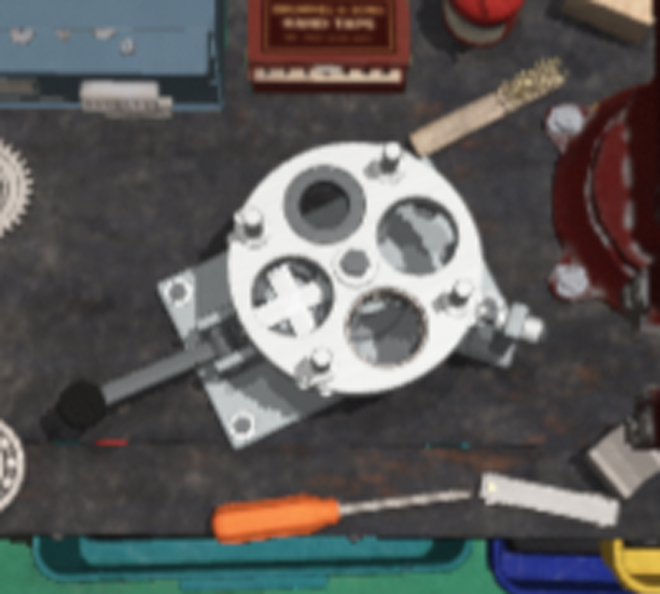

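View pics/side0z.png

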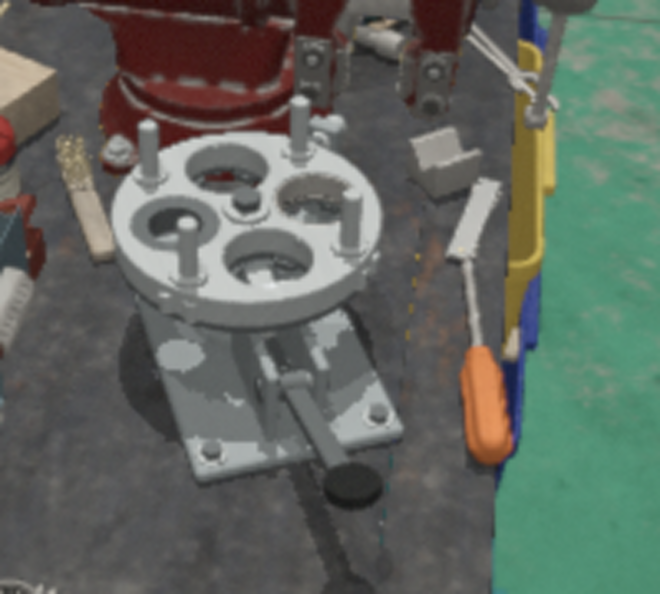

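The thick-walled bush is at the back (top image ~(328,181)) and the thin race is at the front (~(347,219)). The lever points left (pad ~(254,243)). So the race sits at the stand's -x and the table must turn to -1.571, clockwise. Next I'll measure the geometry.

```bash
cat > h.py <<'E'
import numpy as np,cv2
from station import get_obs,camera,masks_of
def cal(d):
    K=np.array([[d["fx"],0,d["cx"]],[0,d["fy"],d["cy"]],[0,0,1.]]);return K,np.array([d["k1"],0,0,0,0.])
def proj(d,P):
    K,D=cal(d);return cv2.projectPoints(np.array(P,float).reshape(-1,3),d["rvec"],d["tvec"],K,D)[0].reshape(-1,2)
def ray(d,uv):
    K,D=cal(d);n=cv2.undistortPoints(np.array(uv,float).reshape(-1,1,2),K,D).reshape(-1,2)
    R=cv2.Rodrigues(d["rvec"])[0];return -R.T@d["tvec"],np.c_[n,np.ones(len(n))]@R
def onz(d,uv,z):
    c,r=ray(d,uv);return c+r*((z-c[2])/r[:,2])[:,None]
def cloud(d):
    v,u=np.mgrid[0:400,0:640];uv=np.c_[u.ravel(),v.ravel()].astype(float)
    c,r=ray(d,uv);return (c+r*d["range_z"].ravel()[:,None]).reshape(400,640,3)
def stand2w(c,th,p):
    p=np.array(p,float).reshape(-1,3);C,S=np.cos(th),np.sin(th)
    return p@np.array([[C,S,0],[-S,C,0],[0,0,1]])+[c[0],c[1],0]
E
python3 - <<'E'
from h import *
z=lambda x,y,o:(x/3.3+o[0]-.35,y/3.3+o[1]-.35)
T=(230,120);S=(240,130)
for n,pts,o in(("top",dict(pinA=(252,215,.16),pin135=(321,352,.16),pinB=(392,148,.16),pinR=(464,287,.16),hub=(356,260,.128),pad=(80,404,.084),bush=(323,203,.113),race=(387,327,.113)),T),
             ("side",dict(pL=(149,122,.16),pB=(300,99,.16),pR=(353,192,.16),pF=(187,218,.16),hub=(247,195,.128),pad=(354,482,.084)),S)):
    d=camera(n)
    for k,(x,y,h) in pts.items():print(n,k,np.round(onz(d,[z(x,y,o)],h)[0],4))
    P=cloud(d);m=(abs(P[...,2]-.114)<.004)&(P[...,0]>.3)&(P[...,0]<.75)&(abs(P[...,1])<.3)
    print("disc",m.sum(),P[m].mean(0) if m.any() else "")
    if m.any():
        q=P[m][:,:2].astype(np.float32);print(cv2.minEnclosingCircle(q))
E
```

```text
top pinA [0.5591 0.0828 0.16  ]
top pin135 [0.46   0.0327 0.16  ]
top pinB [ 0.6101 -0.0182  0.16  ]
top pinR [ 0.5077 -0.069   0.16  ]
top hub [0.5335 0.0066 0.128 ]
top pad [0.4308 0.2115 0.084 ]
top bush [0.5803 0.0308 0.113 ]
top race [ 0.4863 -0.0169  0.113 ]
disc 2360 [ 0.52965082 -0.00153476  0.11287987]
((0.5646666288375854, -0.047053176909685135), 0.23061023652553558)
side pL [ 0.6115 -0.0236  0.16  ]
side pB [ 0.5107 -0.0726  0.16  ]
side pR [0.4598 0.0291 0.16  ]
side pF [0.5622 0.0765 0.16  ]
side hub [0.5354 0.0055 0.128 ]
side pad [0.4329 0.2105 0.084 ]
disc 2305 [ 0.54077395 -0.01759599  0.11451635]
((0.5195793509483337, -0.14160434901714325), 0.2451620250940323)
```

```bash
python3 - <<'E'
from h import *
P=np.vstack([cloud(camera(n)).reshape(-1,3) for n in("top","side")])
P=P[(P[:,2]>-.05)&(P[:,2]<1)]
print("cols y",[round(.38-.04*j,2) for j in range(16)])
for i in range(13):
    x=.84-.04*i
    print(round(x,2),[int(1000*max([0,*P[(abs(P[:,0]-x)<.02)&(abs(P[:,1]-(.38-.04*j))<.02)][:,2]])) for j in range(16)])
E
```

```text
cols y [0.38, 0.34, 0.3, 0.26, 0.22, 0.18, 0.14, 0.1, 0.06, 0.02, -0.02, -0.06, -0.1, -0.14, -0.18, -0.22]
0.84 [4, 193, 194, 194, 194, 195, 194, 193, 28, 30, 25, 183, 182, 6, 52, 197]
0.8 [4, 193, 194, 193, 195, 194, 194, 193, 39, 41, 39, 79, 125, 81, 53, 201]
0.76 [4, 194, 194, 194, 195, 195, 194, 193, 54, 55, 57, 84, 163, 175, 51, 219]
0.72 [3, 194, 194, 194, 195, 195, 193, 193, 68, 68, 68, 65, 32, 35, 36, 245]
0.68 [3, 194, 193, 193, 194, 193, 193, 193, 10, 64, 9, 16, 17, 35, 59, 243]
0.64 [14, 187, 188, 188, 188, 187, 188, 184, 115, 117, 121, 15, 3, 3, 72, 244]
0.6 [14, 58, 57, 14, 7, 4, 3, 117, 118, 118, 162, 117, 6, 11, 73, 243]
0.56 [3, 14, 16, 4, 4, 13, 19, 163, 161, 130, 127, 117, 116, 16, 69, 244]
0.52 [4, 4, 5, 6, 5, 14, 75, 119, 116, 130, 129, 161, 119, 112, 267, 268]
0.48 [3, 5, 5, 5, 6, 69, 75, 116, 137, 162, 117, 159, 116, 109, 270, 269]
0.44 [3, 19, 21, 18, 89, 84, 70, 69, 120, 161, 117, 117, 5, 5, 268, 268]
0.4 [2, 20, 19, 19, 89, 82, 4, 18, 15, 3, 4, 5, 10, 10, 263, 265]
0.36 [4, 19, 21, 19, 5, 4, 5, 31, 32, 30, 20, 23, 17, 16, 34, 161]
```

```bash
python3 -m jog '17 -36 15 0 0 0 1;34 -72 15 0 0 0 1;50 -105 15 0 0 0 1;66 -139 15 0 0 0 1;83 -174 15 0 0 0 1;99 -208 15 0 0 0 1;116 -243 15 0 0 0 1;132 -277 15 0 0 0 1;149 -312 15 0 0 0 1;160 -335 15 0 0 0 1'; python3 -m jog '17 -36 0 0 0 0 1;34 -72 0 0 0 0 1;50 -105 0 0 0 0 1;66 -139 0 0 0 0 1;80 -168 0 0 0 0 1;89 -186 0 0 0 0 1;89 -186 0 0 0 0 1;89 -186 0 0 0 0 1'
```

```text
time_s: 1.93
ee_pos: [0.358, 0.1759, 0.2207]
eef_rot: [-1.571, -0.001, -0.368]
force: [-0.0, 0.6, -0.5]
grip_width: 0.0311
time_s: 2.6
ee_pos: [0.447, -0.0107, 0.2205]
eef_rot: [-1.571, -0.0, -0.37]
force: [-0.0, 0.6, 0.4]
grip_width: 0.0006
```

```bash
python3 -m jog '0 0 -30 0 0 0 1;0 0 -60 0 0 0 1;0 0 -80 0 0 0 1;0 0 -92 0 0 0 1;0 0 -92 0 0 0 1;0 0 -92 0 0 0 1'; python3 - <<'E'
from h import *
for n,(x0,y0) in(("top",(230,120)),("side",(240,130))):
    d=camera(n);i=d["img"][:,:,::-1]
    cv2.imwrite(f"pics/{n}1z.png",cv2.resize(i[y0:y0+180,x0:x0+200],None,fx=3.3,fy=3.3))
E
```

```text
time_s: 3.1
ee_pos: [0.4468, -0.0099, 0.1288]
eef_rot: [-1.571, 0.0, -0.369]
force: [-0.0, 0.4, -0.4]
grip_width: 0.0004
```

View pics/side1z.png

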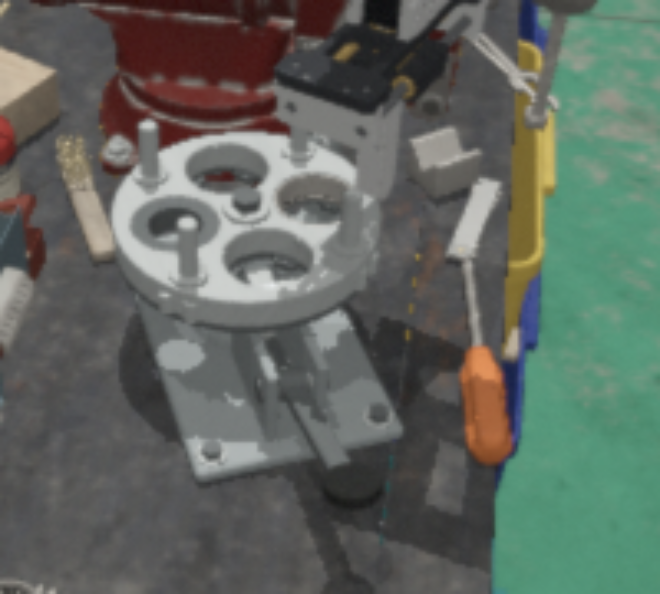

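View pics/top1z.png

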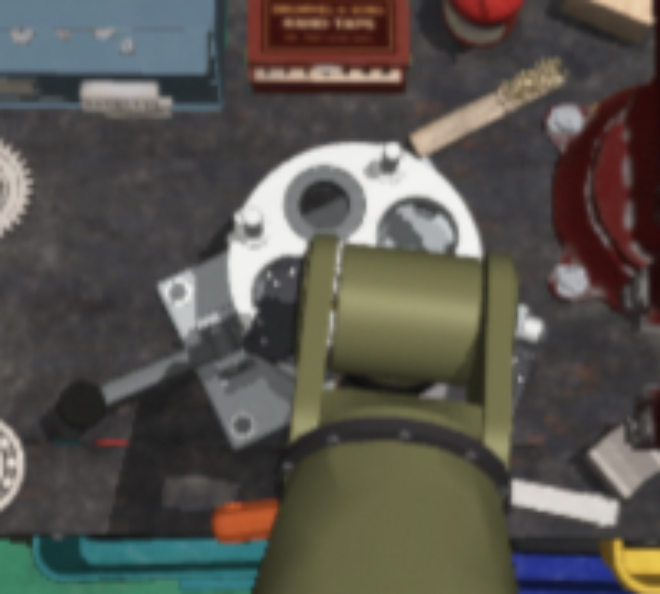

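```bash
python3 - <<'E'
from h import *
c=np.array([.535,.005]);p0=np.array([.4468,-.0099])
for a in (0,6,12,18,24,30,36,42,48,54,60,66,72,76,80,84,86,88,90):
    f=np.radians(161.6-a);p=c+.08*np.array([np.cos(f),np.sin(f)])-.020*np.array([np.sin(f),-np.cos(f)])
    print(a,np.round(1000*(p-p0)), np.round(1000*p))
E
```

```text
0 [ 6. 21.] [453.  11.]
6 [ 7. 30.] [454.  20.]
12 [ 9. 38.] [456.  28.]
18 [12. 46.] [459.  36.]
24 [16. 54.] [462.  44.]
30 [20. 61.] [467.  52.]
36 [25. 68.] [472.  58.]
42 [31. 75.] [478.  65.]
48 [38. 80.] [485.  70.]
54 [45. 85.] [492.  75.]
60 [53. 89.] [499.  79.]
66 [60. 93.] [507.  83.]
72 [69. 95.] [516.  85.]
76 [74. 96.] [521.  86.]
80 [80. 97.] [527.  87.]
84 [86. 97.] [533.  87.]
86 [89. 97.] [536.  87.]
88 [92. 97.] [538.  87.]
90 [94. 97.] [541.  87.]
```

```bash
python3 -m jog '3 10 0 0 0 0 1;6 18 0 0 0 0 1;6 25 0 0 0 -3 1;7 30 0 0 0 -6 1;8 34 0 0 0 -9 1;9 38 0 0 0 -12 1;10 42 0 0 0 -15 1;12 46 0 0 0 -18 1;14 50 0 0 0 -21 1;16 54 0 0 0 -24 1'; python3 - <<'E'
from h import *
d=camera("side");i=d["img"][:,:,::-1]
cv2.imwrite("pics/side2z.png",cv2.resize(i[130:310,240:440],None,fx=3.3,fy=3.3))
E
```

```text
time_s: 4.03
ee_pos: [0.4639, 0.0449, 0.1302]
eef_rot: [-1.569, -0.002, -0.79]
force: [-0.4, 0.4, 0.1]
grip_width: 0.0006
```

View pics/side2z.png

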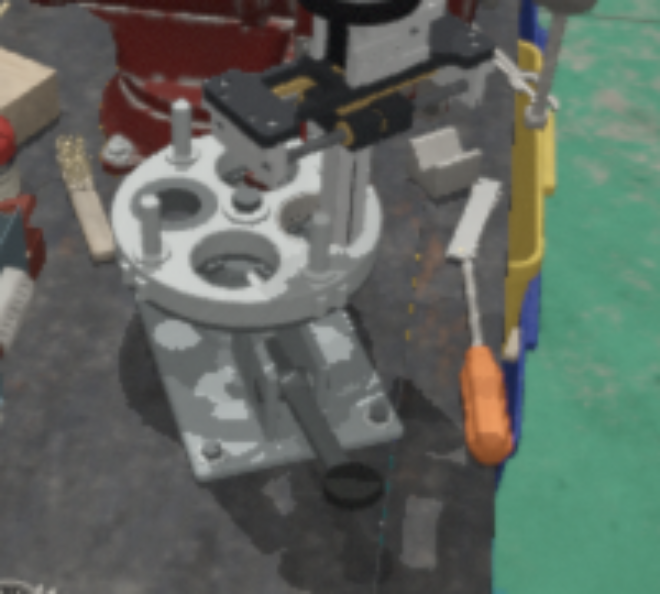

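The table has turned about 25° clockwise, with the front-left pin now at zoom (318,240) ahead of the fingers. I'll continue the arc.

```bash
python3 -m jog '3 7 0 0 0 -6 1;8 13 -1 0 0 -12 1;14 20 -2 0 0 -18 1;21 25 -2 0 0 -24 1;28 30 -2 0 0 -30 1;35 34 -2 0 0 -36 1;43 38 -2 0 0 -42 1;52 40 -2 0 0 -48 1;57 41 -2 0 0 -52 1;60 41 -2 0 0 -54 1'; python3 - <<'E'
from h import *
for n,(x0,y0) in(("top",(230,120)),("side",(240,130))):
    d=camera(n);i=d["img"][:,:,::-1]
    cv2.imwrite(f"pics/{n}3z.png",cv2.resize(i[y0:y0+180,x0:x0+200],None,fx=3.3,fy=3.3))
E
```

```text
time_s: 4.92
ee_pos: [0.5247, 0.0872, 0.1285]
eef_rot: [-1.569, -0.002, -1.738]
force: [0.1, -0.2, 0.6]
grip_width: 0.0005
```

View pics/side3z.png

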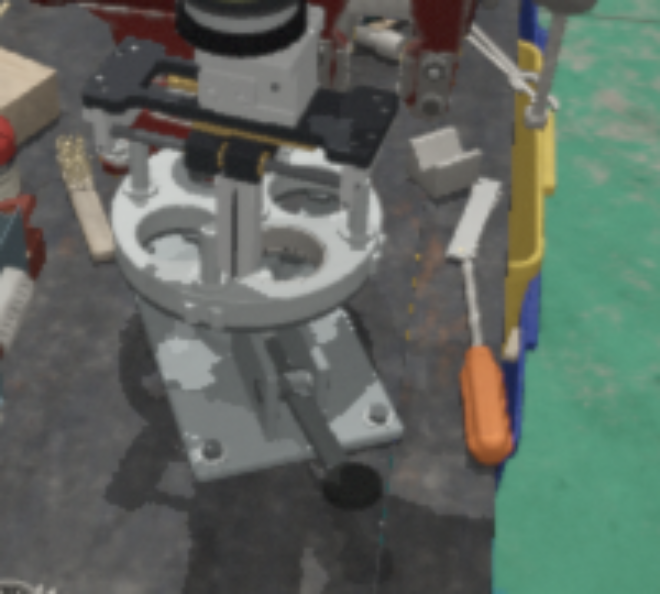

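View pics/top3z.png

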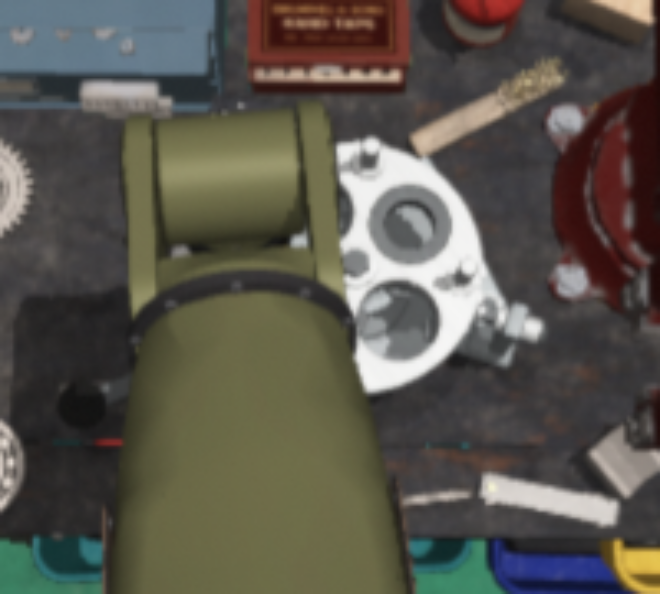

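```bash
python3 - <<'E'
from h import *
d=camera("top")
for x,y in((371,145),(468,266)):
    p=onz(d,[(x/3.3+229.65,y/3.3+119.65)],.16)[0];v=p[:2]-[.5342,.0071];print(p,np.degrees(np.arctan2(v[1],v[0])),np.hypot(*v))
E
```

```text
[ 0.61225427 -0.00294491  0.16      ] -7.333164413154142 0.07869796576628502
[ 0.52299548 -0.07207217  0.16      ] -98.055059486601 0.07996107300396317
```

```bash
python3 -m jog '3 0 0 0 0 -2 1;6 0 0 0 0 -4 1;9 0 0 0 0 -6 1;12 0 0 0 0 -8 1;13 0 0 0 0 -9 1;13 0 0 0 0 -9 1;13 0 0 0 0 -9 1'; python3 - <<'E'
from h import *
d=camera("top");i=d["img"][:,:,::-1]
cv2.imwrite("pics/top4z.png",cv2.resize(i[120:300,230:430],None,fx=3.3,fy=3.3))
E
```

```text
time_s: 5.65
ee_pos: [0.537, 0.0869, 0.1284]
eef_rot: [-1.569, -0.002, -1.889]
force: [0.7, -0.1, 0.3]
grip_width: 0.0001
```

View pics/top4z.png

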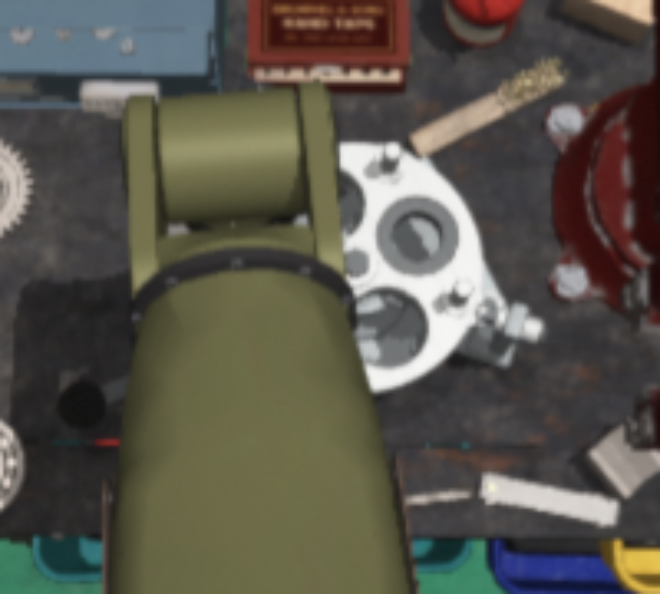

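The back pin (392,155) and right pin (462,290) are back at their click positions, so the table is home at -90°. I'll back off, lift, and check.

```bash
python3 -m jog '-5 1 0 0 0 0 1;-12 2 0 0 0 0 1;-15 3 20 0 0 0 1;-20 10 50 0 0 0 1;-40 40 65 0 0 0 1;-65 75 65 0 0 0 1;-90 105 65 0 0 0 1;-104 124 65 0 0 0 1;-104 124 65 0 0 0 1;-104 124 65 0 0 0 1'; python3 - <<'E'
from h import *
for n,(x0,y0) in(("top",(230,120)),("side",(240,130))):
    d=camera(n);i=d["img"][:,:,::-1]
    cv2.imwrite(f"pics/{n}5z.png",cv2.resize(i[y0:y0+180,x0:x0+200],None,fx=3.3,fy=3.3))
E
```

```text
time_s: 6.53
ee_pos: [0.4321, 0.2115, 0.1936]
eef_rot: [-1.569, -0.002, -1.886]
force: [0.4, -0.6, 0.4]
grip_width: 0.0002
```

View pics/side5z.png

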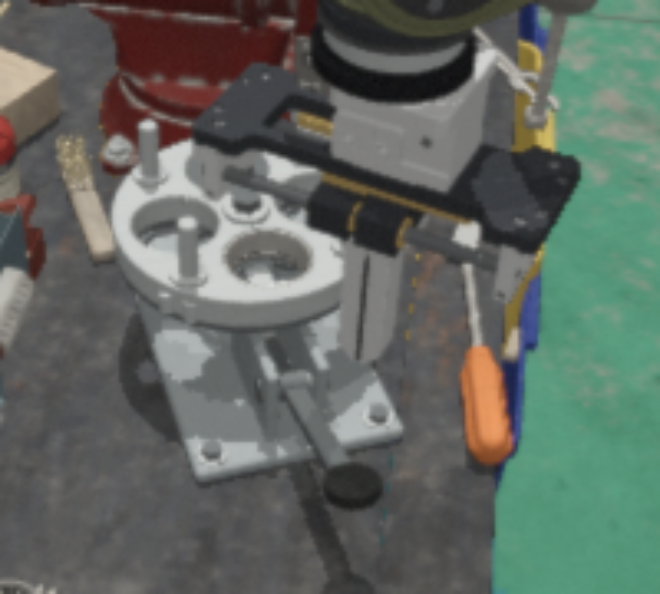

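View pics/top5z.png

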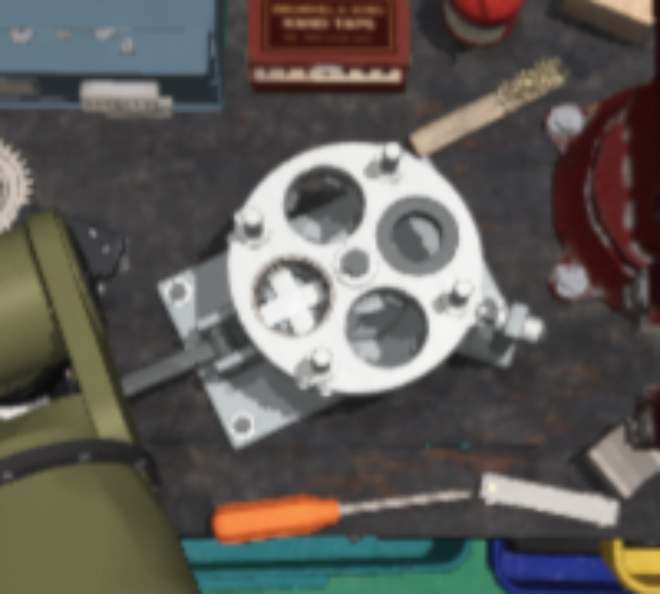

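The race ring is around the rod's cross at (290,297), the bush is at (417,237), and the fingers are above the pad. Now I'll press.

```bash
python3 -m jog '0 0 -30 0 0 0 1;0 0 -65 0 0 0 1;0 0 -90 0 0 0 1;0 0 -102 0 0 0 1;0 0 -108 0 0 0 1;0 0 -114 0 0 0 1;0 0 -120 0 0 0 1;0 0 -126 0 0 0 1;0 0 -130 0 0 0 1'; python3 -m jog '0 0 -5 0 0 0 1;0 0 -10 0 0 0 1;0 0 -14 0 0 0 1;0 0 -18 0 0 0 1;0 0 -20 0 0 0 1'
```

```text
time_s: 7.38
ee_pos: [0.4337, 0.2107, 0.0637]
eef_rot: [-1.568, -0.001, -1.889]
force: [-2.3, 3.3, 7.4]
grip_width: 0.0007
time_s: 7.8
ee_pos: [0.434, 0.2111, 0.044]
eef_rot: [-1.567, 0.0, -1.889]
force: [-3.2, 2.3, 7.8]
grip_width: 0.0005
```

```bash
python3 -m jog '0 0 -3 0 0 0 1;0 0 -5 0 0 0 1;0 0 -6 0 0 0 1;0 0 -6 0 0 0 1'; python3 - <<'E'
from h import *
for n,(x0,y0) in(("top",(230,120)),("side",(240,130))):
    d=camera(n);i=d["img"][:,:,::-1]
    cv2.imwrite(f"pics/{n}6z.png",cv2.resize(i[y0:y0+180,x0:x0+200],None,fx=3.3,fy=3.3))
E
```

```text
time_s: 8.13
ee_pos: [0.4343, 0.211, 0.039]
eef_rot: [-1.566, 0.0, -1.889]
force: [-6.3, -2.9, 16.4]
grip_width: 0.0002
```

View pics/side6z.png

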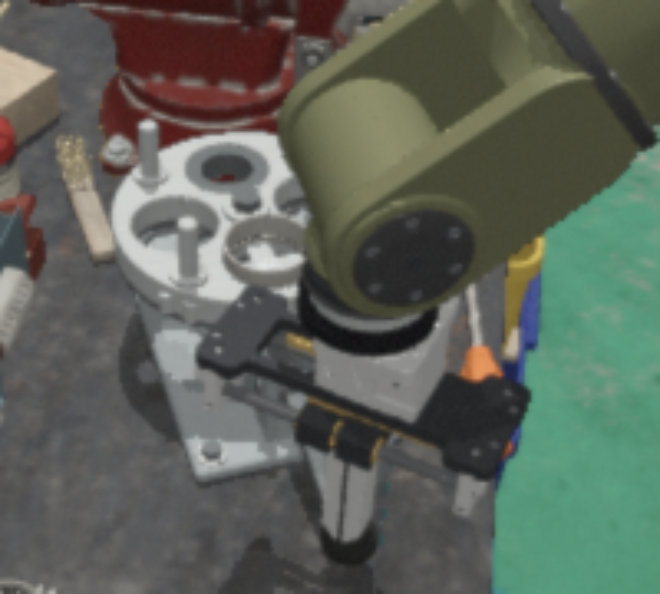

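The race has risen proud at (265,245). I'll push on to the stop.

```bash
python3 -m jog '0 0 -1 0 0 0 1;0 0 -2 0 0 0 1;0 0 -3 0 0 0 1;0 0 -3 0 0 0 1'
```

```text
time_s: 8.57
ee_pos: [0.4345, 0.211, 0.0381]
eef_rot: [-1.566, 0.001, -1.889]
force: [-15.4, -5.9, 35.1]
grip_width: 0.0007
```

The force has jumped to 35 N, so the lever is on its stop. Now I'll ease off slowly and lift.

```bash
python3 -m jog '0 0 4 0 0 0 1;0 0 10 0 0 0 1;0 0 16 0 0 0 1;0 0 22 0 0 0 1;0 0 28 0 0 0 1;0 0 34 0 0 0 1;0 0 40 0 0 0 1;0 0 46 0 0 0 1;0 0 52 0 0 0 1;0 0 62 0 0 0 1'; python3 -m jog '0 0 30 0 0 0 1;0 0 60 0 0 0 1;0 20 80 0 0 0 1;-10 60 90 0 0 0 1;-30 100 90 0 0 0 1;-40 140 90 0 0 0 1;-40 140 90 0 0 0 1;-40 140 90 0 0 0 1'; python3 - <<'E'
from h import *
for n,(x0,y0) in(("top",(230,120)),("side",(240,130))):
    d=camera(n);i=d["img"][:,:,::-1]
    cv2.imwrite(f"pics/{n}7z.png",cv2.resize(i[y0:y0+180,x0:x0+200],None,fx=3.3,fy=3.3))
    P=cloud(d);
    for m in masks_of("race",n)[:1]+masks_of("bush",n)[:1]+masks_of("lever_pad",n)[:1]:
        q=P[m["mask"]];print(n,m["conf"],m["extent"],np.median(q,0),np.percentile(q[:,2],[50,90]))
E
```

```text
time_s: 9.4
ee_pos: [0.434, 0.2109, 0.1002]
eef_rot: [-1.567, -0.0, -1.889]
force: [-0.3, -0.3, 0.1]
grip_width: 0.0007
time_s: 10.07
ee_pos: [0.393, 0.3525, 0.1904]
eef_rot: [-1.567, -0.0, -1.886]
force: [0.6, 0.0, -0.5]
grip_width: 0.0004
top 0.65 [308.5, 195.1, 329.8, 223.0] [0.51730679 0.05262764 0.11744456] [0.11744456 0.12679316]
top 0.61 [308.0, 193.6, 331.0, 222.2] [0.52839086 0.0590125  0.11770179] [0.11770179 0.12656927]
top 0.92 [246.2, 221.1, 304.8, 246.9] [0.45117368 0.16645521 0.06671929] [0.06671929 0.08445452]
side 0.79 [304.1, 195.2, 335.4, 218.6] [0.52071144 0.03096481 0.11970728] [0.11970728 0.1279534 ]
side 0.54 [294.2, 174.9, 320.2, 190.4] [ 0.56301185 -0.05245447  0.11312673] [0.11312673 0.11514717]
side 0.69 [326.4, 241.3, 355.2, 284.9] [0.44389788 0.20269098 0.08207988] [0.08207988 0.08734854]
```

View pics/side7z.png

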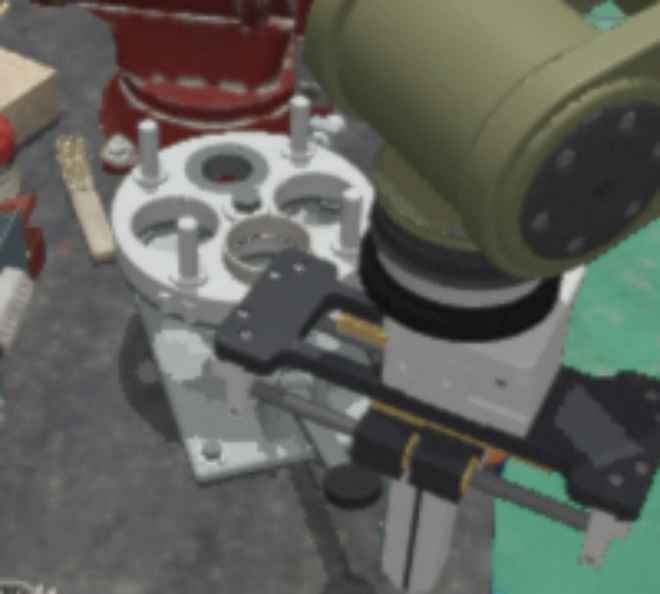

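View pics/top7z.png

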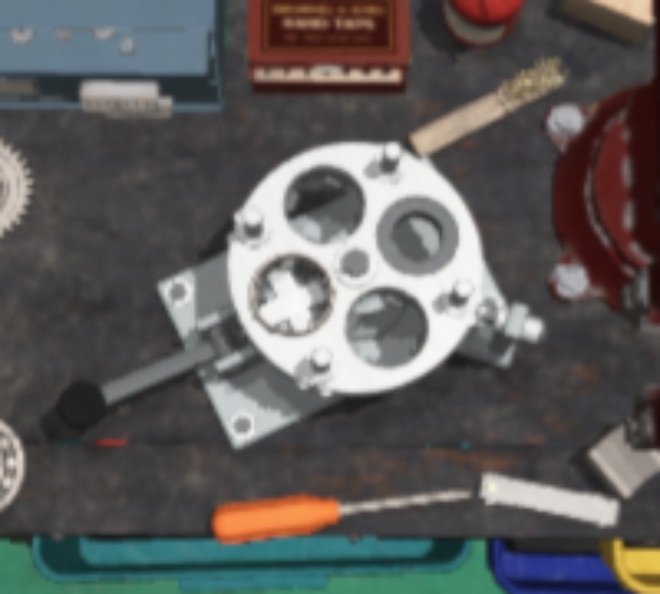

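The race's top is at about 127 mm, which is 13 mm proud. The lever is back up, the bush is down, and the arm is clear.

```bash
python3 -c "
from station import hand_in;print(hand_in())"
```

```text
the job is handed in; nothing more can be done
None
```

The race is knocked out: it stands about 13 mm proud in its seat over the rod, and I handed the job in at about 10 s of the 54 s. No verdict is reported on hand-in.

**What I did:** I pushed the pin at 135° clockwise with the closed fingers until the table clicked at -1.571. That brought the race from the stand's -x over the rod. I then pressed the lever to its stop, where the force jumped to about 35 N, let it return, and moved the arm clear.

**Last checks:**
- **Race:** its top is at about 127 mm in both cameras, and it looks upright and centred over the rod.
- **Lever:** it is back up, with the pad top at about 84 mm in the top camera and 87 mm in the side camera.
- **Table:** the pins are back at their click positions.
- **Bush:** it is still down in its seat, reading about 113 mm in the side camera.
- **Brush and feeler gauge:** they look unmoved.
- **Arm:** it touches nothing, with force readings below 1 N.

**One disagreement:** in the last top picture the network marked the race's seat as "bush". The picture itself and the side camera show the bush in its own seat opposite.

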